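# Route the test manifold and open its supply

## Task

The small test manifold is shut off. With one fingertip, push its arrow-tipped selector arm round until it points at the outlet with the threaded fitting standing in it (the other two outlets are closed by low plugs); only then push the supply lever, which lies across the supply pipe, round its quarter turn until it lies in line with the pipe. Only push these arms, do not pinch them, and leave the loose things beside the manifold where they are.

Things in the scene. Friction and masses are not known exactly. Their poses are not given: they have to be found in the camera images.
- manifold: Aluminium base plate fixed to the bench, x = -40 to 135, y = -135 to 220 mm, with a round steel selector housing (top at z = 34 mm), three outlet bosses (42 mm wide, 28 mm high) 110 mm from the selector's axis in the directions -60, 0 and +60 degrees from its +x, and a supply pipe with a brass valve along its +y (pipe axis at z = 20 mm). Origin on the bench below the selector's axis; z up.
- selector (a joint): Hinge of the selector arm about a vertical axis: 0 where the arm points along the manifold's +x, positive counter-clockwise seen from above, stops at -1.35 and +1.35 rad. It stays where it is left; friction about 0.12 N m (some 2 N at 55 mm from the axis), light damping.
- selector_hinge (a point): Point on the selector's axis, 54 mm above the bench, at the arm's mid height.
- selector_aim (a point): Point on the selector arm's centre line, 110 mm from its axis (just beyond the arrow tip, which ends 90 mm from it), 54 mm above the bench; it lies over the axis of the outlet that the arm points at.
- selector_left_pad: Black plastic pad along the selector arm, its left flank (seen from above, facing from the hinge toward its free end), 18 to 70 mm from the axis, then half of the arrow tip (up to 32 mm wide in all); origin on the selector's axis at the bench. The upright flanks span z = 42 to 66 mm above the bench and the arm is 16 mm wide between the hub (34 mm wide) and the arrow tip.
- selector_right_pad: The same pad on the selector arm's right flank; origin on the selector's axis at the bench.
- supply_lever (a joint): Hinge of the supply lever about a vertical axis: 0 = shut, across the pipe along the manifold's -x; grows clockwise seen from above to 1.571 rad = open, in line with the pipe along +y, away from the selector; stops at both. It stays where it is left; friction about 0.12 N m, light damping. It starts at 0 to 0.3.
- lever_hinge (a point): Point on the supply lever's axis, 150 mm from the selector's axis along the manifold's +y, 54 mm above the bench.
- lever_end (a point): Free end of the supply lever, 88 mm from its axis, on its centre line, 54 mm above the bench.
- supply_lever_left_pad: Black plastic pad along the supply lever, on the manifold's +y side when shut, 18 to 88 mm from the axis; origin on the lever's axis at the bench. The lever's upright flanks span z = 42 to 66 mm above the bench and the arm is 16 mm wide; hub 34 mm wide.
- supply_lever_right_pad: The same pad on the lever's other flank, on the manifold's -y side when shut: the flank to push on to open it; origin on the lever's axis at the bench.
- outlet_nipple: Threaded pipe fitting with a hexagon collar, 26x30 mm, 42 mm tall, fixed upright in one of the three outlets, its top 70 mm above the bench; origin at the centre of its underside.
- outlet_plug_1: Round flanged plug, 33 mm wide, 18 mm tall, fixed in an outlet (top 46 mm above the bench); origin at the centre of its underside.
- outlet_plug_2: A like plug in the remaining outlet.
- grease_pot: Loose round pot, 61 mm wide and 61 mm tall, upright to the right of the manifold; origin at the centre of its underside.
- tape_roll: Loose flat roll of tape, 52 mm wide, 16 mm tall, behind the supply valve; origin at the centre of its underside.
- gauge_block: Loose block with two holes, 41x80x30 mm, lying behind the manifold; origin at the centre of its underside.

How it is judged:
By the outcome, as a careful person would: the job done as asked, in the order asked, and still so for the second after the job is handed in, with the robot touching nothing.
It also fails if it takes over 58 s, if anything falls off the work surface, if the arm or the gripper's body presses on something with over 40 N, if the wrist force passes 120 N, or if a joint passes its speed limit or range.

## Robot

A 6-joint arm with a two-finger parallel gripper is mounted at the origin on a cart in front of the work surface, level with it; the furniture and walls round the work are solid. World frame = base frame: x ahead of the robot, y to its left, z up, the work surface at z = 0. Lengths are in mm, angles in rad, forces in N, time in s.
With the tool pointing down it reaches from about 275 to 1000 mm from the base axis. Payload 8.4 kg.
Tool frame: the origin (TCP) lies on the mounting face of the last link; the fingertips stand 173 mm ahead of it and the grasp point (between the pads) lies 155 mm ahead of it; z points along the fingers, y is the line along which they close (so a half turn about z gives the same grasp; the last joint's range is limited). The gripper opens to 85 mm and grips with 20 to 120 N. Pads are 22 mm wide; open, the fingers measure 114 mm over their backs; the gripper's body (76 mm by 85 mm) begins 54 mm behind the grasp point. The pads swing forward as they close: fully open they stand 13 mm farther back than shut.
Start: joints at [1.185, 0.353, 1.633, -0, 1.155, -0.002], TCP at [234.028, 579.534, 404.681] pointing down, gripper open.
Joint ranges: [-2.63, 2.63], [-0.92, 2.1], [0.06, 2.66], [-1.3, 4.44], [0, 2.69], [-3.02, 3.02]. Speed limits (rad/s): [2.22, 2.22, 2.79, 3.14, 3.14, 3.14].

## Interface

Orientations are given as [roll, pitch, yaw] about the fixed x, y, z axes, in that order (R = Rz(yaw) Ry(pitch) Rx(roll)).
In Python, from rig import r gives the robot as it stands.
- The arm moves only by the tool apply_moves, never from a script. Its argument "deltas" is a list of rows, each an object with "claw": the gripper command: -1 is fully open, 1 is shut, values between are in proportion; "delta_pos": the shift along the tool's x, y, z in cm, a list of three; "yaw": the turn about the tool's z in rad. In form: [{"claw": claw, "delta_pos": [tx, ty, tz], "yaw": yaw}, ...]. A call has 1 to 8 rows; each row shifts and turns the commanded pose from where the row before left it, along the tool's axes as they then stand; what a row does not reach is not made up. A row lasts 1/8 s, in which the tool goes at most 62.5 mm and 10.7 degrees, less where a joint would pass 70% of its speed; a pose out of reach is approached as far as the arm can. A call with a gripper value outside its range is refused whole. The fingers move at their own pace and stop on an object; "grip_force" is the grip in N (left out, the last holds). Time passes only in rows, so rows that do not move let the fingers close. It gives the time, the measured TCP pose, the force, the opening and the grip force at its end, in the units of the state.
- r.sense(): the state, without advancing time (a new reading comes with each control period).
- r.grab_frame(name): name is "side" or "top" or "wrist"; returns a dict with "img" (384x512x3 uint8, blue, green, red), "z_map" (384x512 float32, mm along the optical axis (not along the pixel's ray), 0 where there is no reading), "fx", "fy", "cx", "cy" (pixels), "eye" and "rotation" of the camera in the world; the wrist camera has in their place "T_tool_cam" (4x4, takes a point from camera to tool coordinates, whose origin is the TCP and whose axes are the flange's). Camera axes: x right, y up, looking along -z (the intrinsics and any distortion apply to the point x, -y, -z); pixel columns grow to the right and rows downward; lengths in mm; the calibration is good to about 2 mm. A picture is of the moment at which its call begins: read the wrist's pose just before it.
- r.sign_off(): hands the job in; it is judged then, once.
The state is a dict: "clock": time; "qpos": joint angles; "qvel": joint speeds; "joint_efforts": joint torques, N m; "eef_pos": TCP position; "tcp_rot": TCP orientation; "contact_force": force on the tool from outside, world axes, zero at the start; "wrist_torque": the same for the moment, N m; "opening": opening from 0.0 (shut) to 1.0 (fully open); "grasp_force": force on a finger pad.
Only numpy, scipy, OpenCV 4.12 (cv2) and the standard library are available. Lean on these libraries where they do the work, as an engineer would, in place of code of your own. Each camera call takes 0.05 s, during which the arm holds its last target. There are 200 camera calls.

## Working session

There is one attempt and no reset: what is moved stays moved. The work goes in short steps, Python scripts to look and compute and a tool call to move; the robot and the scene stay as the last step left them, time stands still between calls to the robot, and variables do not carry over. Pictures are saved under pics/ and viewed, at most 10 in all, crops included, and the job is handed in when it is done.

Besides the shell and the picture viewer there is one more tool, called after "Emit:" by a JSON object that holds its "method" and its "body", one argument or row to a line. apply_moves: Moves the arm, as the interface text tells. Its arguments: {"type":"object","properties":{"deltas":{"type":"array"},"grip_force":{"type":"number"}},"required":["deltas"]}

```bash
mkdir -p pics
cat > h.py <<'E'
import numpy as np, cv2
from rig import r
def pts(f, T=None):
    z=f["z_map"]; v,u=np.mgrid[0:z.shape[0],0:z.shape[1]]
    P=np.stack([(u-f["cx"])/f["fx"]*z,-(v-f["cy"])/f["fy"]*z,-z],-1)
    if T is None: return P@np.array(f["rotation"]).T+np.array(f["eye"])
    return P@T[:3,:3].T+T[:3,3]
E
python3 - <<'E'
from h import *
s=r.sense(); print(s["clock"],s["eef_pos"],s["tcp_rot"])
f=r.grab_frame("top"); print({k:v for k,v in f.items() if k not in("img","z_map")})
np.savez("top.npz",P=pts(f),img=f["img"])
g=r.grab_frame("side"); np.savez("side.npz",P=pts(g),img=g["img"])
cv2.imwrite("pics/a.png",np.hstack([f["img"]])); cv2.imwrite("pics/b.png",g["img"])
E
```

```text
0.0 [233.93979994 579.31104801 403.93497915] [-3.14017826e+00  1.69883468e-05  2.75785849e+00]
{'fx': 484.63473961642217, 'fy': 484.63473961642217, 'cx': 256.4530167530085, 'cy': 193.58616063921346, 'eye': array([ 425.97767211,   61.68099605, 1007.69434945]), 'rotation': array([ 0.22650314, -0.00634907, -1.51661968])}Traceback (most recent call last):
  File "<stdin>", line 4, in <module>
  File "h.py", line 6, in pts
    if T is None: return P@np.array(f["rotation"]).T+np.array(f["eye"])
                         ~~~~~~~~~~~~~~~~~~~~~~~~~~~^~~~~~~~~~~~~~~~~~~
ValueError: operands could not be broadcast together with shapes (384,512) (3,)
```

Rotation is roll-pitch-yaw.

```bash
sed -i 's/np.array(f\["rotation"\]).T/R.from_euler("xyz",f["rotation"]).as_matrix().T/; 1a from scipy.spatial.transform import Rotation as R' h.py
python3 - <<'E'
from h import *
f=r.grab_frame("top"); P=pts(f)
np.savez("top.npz",P=P,img=f["img"])
g=r.grab_frame("side"); np.savez("side.npz",P=pts(g),img=g["img"])
cv2.imwrite("pics/a.png",f["img"]); cv2.imwrite("pics/b.png",g["img"])
print(g["eye"],g["rotation"])
for v in range(20,384,60): print([tuple(P[v,u].round().astype(int).tolist()) for u in range(20,512,90)])
E
```

```text
[340.52633037 872.58424433 402.07596521] [ 1.18169755 -0.02486363 -2.78710362]
[(789, 402, 413), (818, 292, 376), (777, 150, 453), (835, 31, 374), (831, -97, 392), (831, -219, 403)]
[(892, 615, -4), (901, 410, 2), (913, 209, 2), (743, 27, 367), (745, -100, 378), (745, -220, 393)]
[(745, 582, 15), (761, 395, -2), (772, 198, -1), (782, 1, 1), (794, -197, -1), (1088, -734, -752)]
[(614, 562, 11), (627, 377, 1), (636, 186, 7), (643, -3, 22), (659, -196, -2), (813, -652, -592)]
[(491, 547, 0), (501, 363, -2), (506, 170, 57), (521, -9, 2), (531, -194, 5), (628, -714, -753)]
[(372, 526, 3), (382, 347, 2), (391, 167, 0), (379, -81, -894), (411, -195, 1), (421, -376, 1)]
[(112, 903, -889), (130, 572, -884), (146, 244, -895), (165, -89, -892), (183, -420, -885), (306, -371, 0)]
```

View pics/a.png

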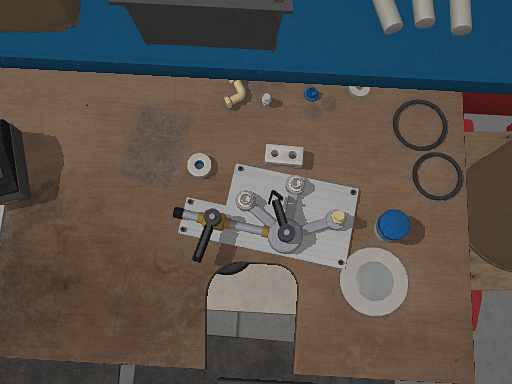

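View pics/b.png

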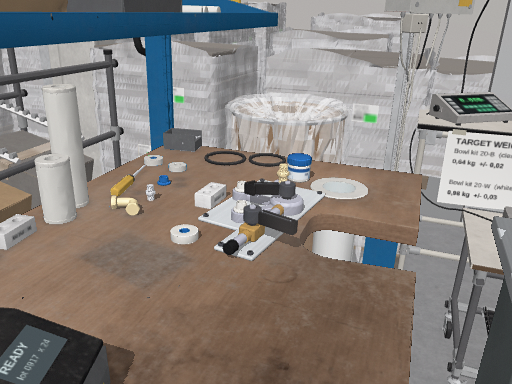

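The top view shows the selector hub at (286,234) and the arrow tip at (275,193). The brass fitting is at (338,217), with plugs at (296,184) and (246,201). The lever hub is at (212,216) and its end at (197,260). The fitting is therefore in the -60° outlet.

Run:
```python
from h import *
d=np.load("top.npz");P=d["P"];
img=d["img"]
cv2.imwrite("pics/c.png",cv2.resize(img[145:275,165:365],None,fx=4,fy=4,interpolation=cv2.INTER_CUBIC))
def m(u,v,k=1): return np.median(P[v-k:v+k+1,u-k:u+k+1].reshape(-1,3),0).round(1)
for n,u,v in [("selhub",286,234),("tip",275,193),("nip",338,217),("p1",296,184),("p2",246,201),("levhub",212,216),("levend",197,260),("pot",393,225)]: print(n,m(u,v))
# dark pixels at arm height
g=img.max(2); X=P.reshape(-1,3); 
M=(g<75)&(P[...,2]>45)&(P[...,2]<80)
n,L,st,c=cv2.connectedComponentsWithStats(M.astype(np.uint8))
for i in range(1,n):
  if st[i,4]>25:
    Q=P[L==i]; q=Q[:,:2]; mu=q.mean(0); w,V=np.linalg.eigh(np.cov((q-mu).T)); a=V[:,1]; t=(q-mu)@a
    print(st[i],Q.mean(0).round(1),a.round(3),(mu+a*t.min()).round(1),(mu+a*t.max()).round(1))
```

```text
selhub [564.7   5.4  67.3]
tip [647.8  30.5  62.9]
nip [603.7 -95.   70.7]
p1 [675.2 -13.   34.6]
p2 [633.3  88.2  35.1]
levhub [591.8 152.1  69.4]
levend [505.4 175.2  64.4]
pot [ 595.7 -206.1   59.8]
[  0 121  22  75 862] [671.8 566.7  64.6] [-0.985 -0.173] [769.6 583.9] [616.9 557. ]
[268 190  27  52 504] [596.3  15.8  63.9] [-0.944 -0.331] [652.6  35.5] [5.527e+02 5.000e-01]
[192 209  30  54 546] [557.9 161.6  63.8] [-0.958  0.287] [607.  146.9] [504.1 177.7]
```

View pics/c.png

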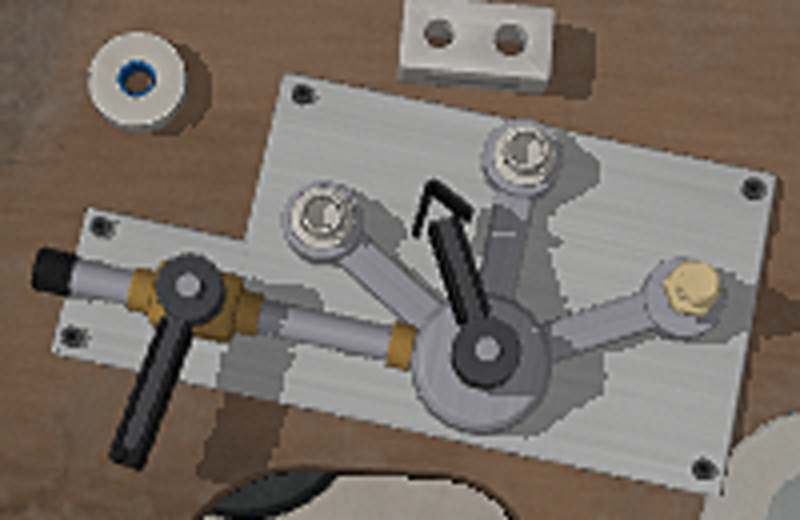

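Estimates so far:

| Item | Position / direction (world) |
|---|---|
| Selector axis | (565, 5) |
| Lever axis | (592, 152), 149.5 mm away, which matches the given 150 |
| Manifold yaw | about -10° |
| Selector arm | about 17° now, target about -70° |
| Lever | about 165° now, target about 80° |

I'll shut the gripper and travel over.

Emit:
{"method": "apply_moves", "body": {
  "deltas": [
    {"claw": 1, "delta_pos": [-4.5, -2.9, 0.9], "yaw": 0},
    {"claw": 1, "delta_pos": [-4.5, -2.9, 0.9], "yaw": 0},
    {"claw": 1, "delta_pos": [-4.5, -2.9, 0.9], "yaw": 0},
    {"claw": 1, "delta_pos": [-4.5, -2.9, 0.9], "yaw": 0},
    {"claw": 1, "delta_pos": [-4.5, -2.9, 0.9], "yaw": 0},
    {"claw": 1, "delta_pos": [-4.5, -2.9, 0.9], "yaw": 0},
    {"claw": 1, "delta_pos": [-4.5, -2.9, 0.9], "yaw": 0},
    {"claw": 1, "delta_pos": [-4.5, -2.9, 0.9], "yaw": 0}
  ],
  "grip_force": 20
}}

```text
clock: 1.15
eef_pos: [481.7, 228.1, 332.4]
tcp_rot: [3.141, 0.0, 2.758]
contact_force: [1.2, 1.0, -0.5]
opening: -0.004
grasp_force: 0.0
```

Emit:
{"method": "apply_moves", "body": {
  "deltas": [
    {"claw": 1, "delta_pos": [0, 0, 0], "yaw": 0.15},
    {"claw": 1, "delta_pos": [0, 0, 0], "yaw": 0.15},
    {"claw": 1, "delta_pos": [0, 0, 0], "yaw": 0.15},
    {"claw": 1, "delta_pos": [0, 0, 0], "yaw": 0.15},
    {"claw": 1, "delta_pos": [0, 0, 0], "yaw": 0.15},
    {"claw": 1, "delta_pos": [0, 0, 0], "yaw": 0.14},
    {"claw": 1, "delta_pos": [0, 0, 0], "yaw": 0}
  ]
}}

```text
clock: 2.02
eef_pos: [480.9, 229.6, 332.5]
tcp_rot: [-3.141, 0.0, 1.869]
contact_force: [0.9, 0.6, 0.3]
opening: -0.0
grasp_force: 0.0
```

Emit:
{"method": "apply_moves", "body": {
  "deltas": [
    {"claw": 1, "delta_pos": [-4.1, 1.25, 0.6], "yaw": 0},
    {"claw": 1, "delta_pos": [-4.1, 1.25, 0.6], "yaw": 0},
    {"claw": 1, "delta_pos": [-4.1, 1.25, 0.6], "yaw": 0},
    {"claw": 1, "delta_pos": [-4.1, 1.25, 0.6], "yaw": 0},
    {"claw": 1, "delta_pos": [-4.1, 1.25, 0.6], "yaw": 0},
    {"claw": 1, "delta_pos": [0, 0, 0], "yaw": 0}
  ]
}}

```text
clock: 2.78
eef_pos: [601.8, 49.7, 302.1]
tcp_rot: [-3.141, 0.0, 1.868]
contact_force: [-0.3, 0.2, -0.2]
opening: -0.0
grasp_force: 0.0
```

Run:
```python
from h import *
s=r.sense(); print(s["eef_pos"],s["tcp_rot"],s["qpos"])
f=r.grab_frame("wrist"); g=r.grab_frame("top")
T=np.eye(4);T[:3,:3]=R.from_euler("xyz",s["tcp_rot"]).as_matrix();T[:3,3]=s["eef_pos"]
P=pts(f,T@np.array(f["T_tool_cam"])); np.savez("w.npz",P=P,img=f["img"])
cv2.imwrite("pics/d.png",np.hstack([f["img"][:,:],])); print(f["T_tool_cam"])
```

```text
[601.82258018  49.68077632 302.08633344] [-3.14146521e+00  3.95406676e-04  1.86824851e+00] [ 7.99957545e-02  4.33508126e-01  1.76640972e+00 -5.11510658e-04
  9.41714006e-01 -2.17155418e-01]
[[ 2.00536206e-04  9.58534078e-01  2.84977860e-01  7.30010055e+01]
 [ 9.99999979e-01 -1.83313326e-04 -8.71089856e-05  7.22827188e-01]
 [-3.12566918e-05  2.84977872e-01 -9.58534095e-01  3.11608481e+01]
 [ 0.00000000e+00  0.00000000e+00  0.00000000e+00  1.00000000e+00]]
```

View pics/d.png

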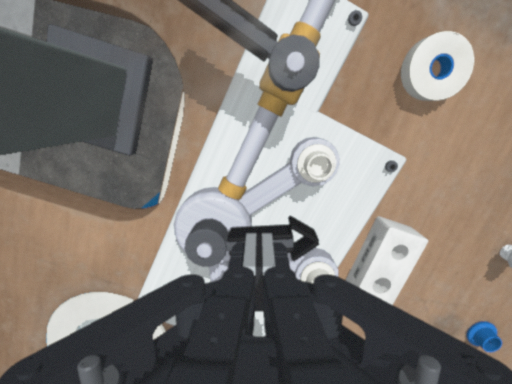

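The close view shows the selector hub at (208,243), the lever hub at (295,61), a plug at (317,163) and the arrow tip at about (305,236). The fingers are just on the near side of the arm in this view.

Run:
```python
from h import *
d=np.load("w.npz");P=d["P"]
def m(u,v,k=2): return np.median(P[v-k:v+k+1,u-k:u+k+1].reshape(-1,3),0).round(1)
for n,u,v in [("selhub",206,246),("levhub",295,61),("plug",317,163),("armA",245,234),("armB",280,232),("tip",316,238),("boltA",391,167),("boltB",355,18),("lev",225,15)]: print(n,m(u,v))
```

```text
selhub [571.7  11.6  69.4]
levhub [594.4 155.4  69.7]
plug [640.1  93.5  33.9]
armA [597.1  26.3  62.2]
armB [624.7  35.8  59.5]
tip [652.2  40.7  64.5]
boltA [710.9 107.7  12.5]
boltB [633.5 209.1  13. ]
lev [543.8 168.7  63.7]
```

Emit:
{"method": "apply_moves", "body": {
  "deltas": [
    {"claw": 1, "delta_pos": [0.5, 0, 2.5], "yaw": 0},
    {"claw": 1, "delta_pos": [0, 0, 2.5], "yaw": 0},
    {"claw": 1, "delta_pos": [0, 0, 2.0], "yaw": 0},
    {"claw": 1, "delta_pos": [0, 0, 1.5], "yaw": 0},
    {"claw": 1, "delta_pos": [0, 0, 0], "yaw": 0}
  ]
}}

```text
clock: 3.5
eef_pos: [598.8, 56.9, 216.7]
tcp_rot: [-3.14, -0.0, 1.868]
contact_force: [0.2, -0.5, 0.6]
opening: -0.0
grasp_force: 0.0
```

```bash
cat > arc.py <<'E'
# rows for an arc push: centre C, radius rad, offset off (CCW side), from th0 to th1 (world deg), tool x sign sg: tool x dir = th+90*sg
from h import *
import sys
def plan(C,rad,off,ths,sg):
    s=r.sense(); p=np.array(s["eef_pos"][:2]); psi=s["tcp_rot"][2]
    for th in ths:
        t=np.radians(th); u=np.array([np.cos(t),np.sin(t)]); n=np.array([-u[1],u[0]])
        q=np.array(C)+rad*u+off*n; d=q-p; c,sn=np.cos(psi),np.sin(psi)
        w=t+sg*np.pi/2; dy=(w-psi+np.pi)%(2*np.pi)-np.pi
        print(th,"dpos cm",round((c*d[0]+sn*d[1])/10,2),round((sn*d[0]-c*d[1])/10,2),"yaw",round(-dy,3)); p=q; psi+=dy
E
python3 - <<'E'
from arc import *
s=r.sense(); print(s["eef_pos"],s["tcp_rot"],s["contact_force"])
plan((567,7),48,20,[17,12,7,2,-3,-8,-13,-18,-23,-28,-33,-38,-43,-48,-53,-58,-63],1)
E
```

```text
[598.78260541  56.92404034 216.68891146] [-3.13971473e+00 -4.15072359e-04  1.86846222e+00] [ 0.23881229 -0.47581853  0.56350924]
17 dpos cm -1.85 0.3 yaw 0.001
12 dpos cm -0.43 0.16 yaw 0.087
7 dpos cm -0.43 0.16 yaw 0.087
2 dpos cm -0.43 0.16 yaw 0.087
-3 dpos cm -0.43 0.16 yaw 0.087
-8 dpos cm -0.43 0.16 yaw 0.087
-13 dpos cm -0.43 0.16 yaw 0.087
-18 dpos cm -0.43 0.16 yaw 0.087
-23 dpos cm -0.43 0.16 yaw 0.087
-28 dpos cm -0.43 0.16 yaw 0.087
-33 dpos cm -0.43 0.16 yaw 0.087
-38 dpos cm -0.43 0.16 yaw 0.087
-43 dpos cm -0.43 0.16 yaw 0.087
-48 dpos cm -0.43 0.16 yaw 0.087
-53 dpos cm -0.43 0.16 yaw 0.087
-58 dpos cm -0.43 0.16 yaw 0.087
-63 dpos cm -0.43 0.16 yaw 0.087
```

Emit:
{"method": "apply_moves", "body": {
  "deltas": [
    {"claw": 1, "delta_pos": [-0.9, 0.15, 0], "yaw": 0},
    {"claw": 1, "delta_pos": [-0.95, 0.15, 0], "yaw": 0},
    {"claw": 1, "delta_pos": [-0.43, 0.16, 0], "yaw": 0.087},
    {"claw": 1, "delta_pos": [-0.43, 0.16, 0], "yaw": 0.087},
    {"claw": 1, "delta_pos": [-0.43, 0.16, 0], "yaw": 0.087},
    {"claw": 1, "delta_pos": [-0.43, 0.16, 0], "yaw": 0.087},
    {"claw": 1, "delta_pos": [-0.43, 0.16, 0], "yaw": 0.087},
    {"claw": 1, "delta_pos": [-0.43, 0.16, 0], "yaw": 0.087}
  ]
}}

```text
clock: 4.5
eef_pos: [619.7, 14.6, 218.6]
tcp_rot: [3.14, -0.001, 1.342]
contact_force: [-0.1, 3.1, 1.1]
opening: -0.003
grasp_force: 1.3
```

Emit:
{"method": "apply_moves", "body": {
  "deltas": [
    {"claw": 1, "delta_pos": [-0.43, 0.16, 0], "yaw": 0.087},
    {"claw": 1, "delta_pos": [-0.43, 0.16, 0], "yaw": 0.087},
    {"claw": 1, "delta_pos": [-0.43, 0.16, 0], "yaw": 0.087},
    {"claw": 1, "delta_pos": [-0.43, 0.16, 0], "yaw": 0.087},
    {"claw": 1, "delta_pos": [-0.43, 0.16, 0], "yaw": 0.087},
    {"claw": 1, "delta_pos": [-0.43, 0.16, 0], "yaw": 0.087},
    {"claw": 1, "delta_pos": [0, 0, 0], "yaw": 0}
  ]
}}

```text
clock: 5.38
eef_pos: [617.2, -12.7, 218.4]
tcp_rot: [3.141, -0.001, 0.824]
contact_force: [-0.0, 0.9, 0.8]
opening: -0.002
grasp_force: 0.3
```

Run:
```python
from arc import *
s=r.sense(); print(s["eef_pos"],s["tcp_rot"],s["contact_force"],s["qpos"])
f=r.grab_frame("wrist"); g=r.grab_frame("top")
cv2.imwrite("pics/e.png",np.hstack([cv2.resize(f["img"],(400,300)),cv2.resize(g["img"][145:295,165:365],(400,300))]))
plan((567,7),48,20,[-45,-50,-55,-60,-65,-70],1)
```

```text
[617.21668754 -12.68754911 218.39244207] [ 3.14050934e+00 -1.01066528e-03  8.23588410e-01] [-0.04328975  0.85196878  0.80831747] [-2.29936960e-02  5.63608211e-01  1.77860267e+00  5.48436414e-05
  7.97900738e-01  7.24176505e-01]
-45 dpos cm -0.16 -0.12 yaw 0.04
-50 dpos cm -0.43 0.16 yaw 0.087
-55 dpos cm -0.43 0.16 yaw 0.087
-60 dpos cm -0.43 0.16 yaw 0.087
-65 dpos cm -0.43 0.16 yaw 0.087
-70 dpos cm -0.43 0.16 yaw 0.087
```

View pics/e.png

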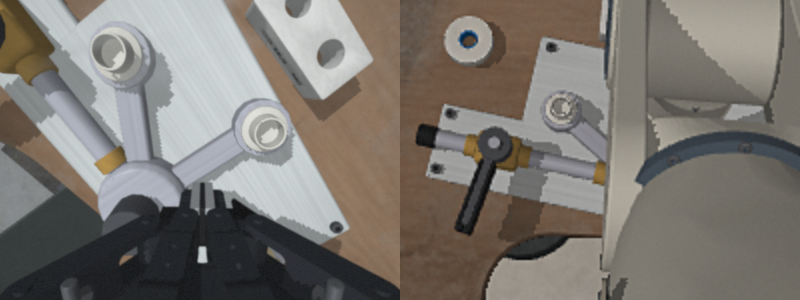

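The finger is in light contact and the plugs are clear. I'll push on to about -62°, short of the target, then back off and measure.

Emit:
{"method": "apply_moves", "body": {
  "deltas": [
    {"claw": 1, "delta_pos": [-0.16, -0.1, 0], "yaw": 0.04},
    {"claw": 1, "delta_pos": [-0.43, 0.16, 0], "yaw": 0.087},
    {"claw": 1, "delta_pos": [-0.43, 0.16, 0], "yaw": 0.087},
    {"claw": 1, "delta_pos": [-0.43, 0.16, 0], "yaw": 0.087},
    {"claw": 1, "delta_pos": [-0.2, 0.07, 0], "yaw": 0.04},
    {"claw": 1, "delta_pos": [0, 0, 0], "yaw": 0}
  ]
}}

```text
clock: 6.22
eef_pos: [607.1, -26.1, 218.1]
tcp_rot: [3.141, -0.001, 0.484]
contact_force: [2.6, 0.5, 2.1]
opening: 0.001
grasp_force: 1.3
```

Emit:
{"method": "apply_moves", "body": {
  "deltas": [
    {"claw": 1, "delta_pos": [2, 0, 0], "yaw": 0},
    {"claw": 1, "delta_pos": [1, 0, -3], "yaw": 0},
    {"claw": 1, "delta_pos": [0, 0, -5], "yaw": 0},
    {"claw": 1, "delta_pos": [0, 0, -5], "yaw": 0},
    {"claw": 1, "delta_pos": [-4, 0, 0], "yaw": -0.15},
    {"claw": 1, "delta_pos": [-5, 0, 0], "yaw": -0.15},
    {"claw": 1, "delta_pos": [-3, 0, 0], "yaw": -0.15},
    {"claw": 1, "delta_pos": [0, 0, 0], "yaw": 0}
  ]
}}

```text
clock: 7.22
eef_pos: [534.6, -82.4, 347.5]
tcp_rot: [-3.14, 0.001, 0.933]
contact_force: [0.1, 0.1, -0.1]
opening: -0.003
grasp_force: 0.0
```

```bash
cat > look.py <<'E'
from h import *
import sys
def look(name,img=True):
    s=r.sense(); print(np.round(s["eef_pos"],1),np.round(s["tcp_rot"],3),s["clock"])
    f=r.grab_frame("wrist")
    T=np.eye(4);T[:3,:3]=R.from_euler("xyz",s["tcp_rot"]).as_matrix();T[:3,3]=s["eef_pos"]
    P=pts(f,T@np.array(f["T_tool_cam"])); np.savez(name+".npz",P=P,img=f["img"]); cv2.imwrite("pics/"+name+".png",f["img"])
E
python3 -c "from look import *; look('f')"
```

```text
[534.6 -82.4 347.5] [-3.14e+00  1.00e-03  9.33e-01] 7.225
```

View pics/f.png

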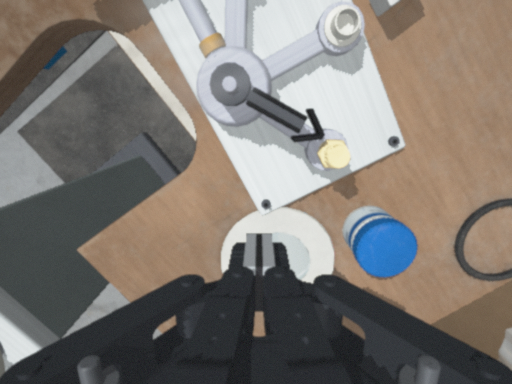

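Clear view: hub bolt at (231,84), arrow tip at (324,134), brass fitting top at (337,154) and a plug at (342,22). The arm falls a few degrees short of the fitting.

```bash
cat > ang.py <<'E'
from h import *
def ray(name,u,v,z,):
    P=np.load(name+".npz")["P"]
    k=2; q=P[v-k:v+k+1,u-k:u+k+1].reshape(-1,3); return np.median(q,0)
E
python3 - <<'E'
from h import *
d=np.load("f.npz");P=d["P"];img=d["img"]
def m(u,v,k=1): return np.median(P[v-k:v+k+1,u-k:u+k+1].reshape(-1,3),0).round(1)
S=m(231,84,3);N=m(336,155,2);pl=m(342,23);tip=m(322,133,0)
print("S",S,"N",N,"plug",pl,"tip",tip)
a=lambda q,S:np.degrees(np.arctan2(q[1]-S[1],q[0]-S[0])).round(1)
print(a(N,S),np.hypot(*(N-S)[:2]),a(pl,S),np.hypot(*(pl-S)[:2]),a(tip,S))
M=(img.max(2)<75)&(P[...,2]>45)&(P[...,2]<80); M[220:]=0
n,L,st,c=cv2.connectedComponentsWithStats(M.astype(np.uint8))
for i in range(1,n):
  if st[i,4]>100:
    Q=P[L==i]; q=Q[:,:2]
    for lo,hi in ((25,68),(25,95)):
      dd=np.hypot(*(q-S[:2]).T); w=q[(dd>lo)&(dd<hi)&(Q[:,2]>58)]
      if len(w)<20: continue
      print(st[i],lo,hi,len(w),a(w.mean(0),S)); vx=cv2.fitLine(w.astype(np.float32),cv2.DIST_HUBER,0,.01,.01).ravel(); print("line",np.degrees(np.arctan2(vx[1],vx[0])),vx)
# bolts of plate: (393,141),(266,204)
b1=m(393,141);b2=m(266,204);print(b1,b2,a(b1,b2))
E
```

```text
S [572.    6.   69.5] N [609.4 -92.6  69.9] plug [679.4  -8.1  33.7] tip [610.2 -70.5  66.3]
-69.2 105.45482445104157 -7.5 108.32160449328654 -63.5
[255  90  51  30 211] 25 68 192 -58.1
line -64.701675 [ 4.2733139e-01 -9.0409505e-01  5.9600970e+02 -3.2492092e+01]
[255  90  51  30 211] 25 95 192 -58.1
line -64.701675 [ 4.2733139e-01 -9.0409505e-01  5.9600970e+02 -3.2492092e+01]
[247 101  53  32 246] 25 68 211 -72.1
line -64.47133 [ 4.3096268e-01 -9.0236974e-01  5.8624615e+02 -3.7967106e+01]
[247 101  53  32 246] 25 95 211 -72.1
line -64.47133 [ 4.3096268e-01 -9.0236974e-01  5.8624615e+02 -3.7967106e+01]
[291 110  33  32 319] 25 95 266 -65.0
line 8.58056 [ 9.8880708e-01  1.4919986e-01  6.0246906e+02 -6.3763428e+01]
[ 671.9 -131.4   12.6] [ 524.9 -108.6   12.9] -8.8
```

Arm is at about -64.6° and the fitting at about -69.2°, so it needs about 4.6° more. I'll return behind the arm and nudge it.

Emit:
{"method": "apply_moves", "body": {
  "deltas": [
    {"claw": 1, "delta_pos": [3.53, 1.23, 0], "yaw": 0},
    {"claw": 1, "delta_pos": [3.53, 1.23, 0], "yaw": 0},
    {"claw": 1, "delta_pos": [3.53, 1.23, 0], "yaw": 0},
    {"claw": 1, "delta_pos": [0, 0, 0], "yaw": 0.176},
    {"claw": 1, "delta_pos": [0, 0, 0], "yaw": 0.176},
    {"claw": 1, "delta_pos": [0, 0, 0], "yaw": 0.176},
    {"claw": 1, "delta_pos": [0, 0, 4], "yaw": 0},
    {"claw": 1, "delta_pos": [0, 0, 3], "yaw": 0}
  ]
}}

```text
clock: 8.28
eef_pos: [629.5, -17.3, 276.3]
tcp_rot: [-3.141, 0.0, 0.404]
contact_force: [-0.1, 0.3, -0.6]
opening: -0.002
grasp_force: 0.0
```

Emit:
{"method": "apply_moves", "body": {
  "deltas": [
    {"claw": 1, "delta_pos": [0, 0, 3], "yaw": 0},
    {"claw": 1, "delta_pos": [0, 0, 2], "yaw": 0},
    {"claw": 1, "delta_pos": [0, 0, 1], "yaw": 0},
    {"claw": 1, "delta_pos": [0, 0, 0], "yaw": 0},
    {"claw": 1, "delta_pos": [0, 0, 0], "yaw": 0}
  ]
}}

```text
clock: 8.9
eef_pos: [629.5, -18.2, 218.6]
tcp_rot: [3.141, -0.001, 0.405]
contact_force: [-0.3, -0.5, 0.4]
opening: 0.0
grasp_force: 0.0
```

Emit:
{"method": "apply_moves", "body": {
  "deltas": [
    {"claw": 1, "delta_pos": [-1.2, 0, 0], "yaw": 0},
    {"claw": 1, "delta_pos": [-0.8, 0, 0], "yaw": 0},
    {"claw": 1, "delta_pos": [-0.5, 0, 0], "yaw": 0},
    {"claw": 1, "delta_pos": [-0.23, 0, 0], "yaw": 0},
    {"claw": 1, "delta_pos": [0, 0, 0], "yaw": 0},
    {"claw": 1, "delta_pos": [0, 0, 0], "yaw": 0}
  ]
}}

```text
clock: 9.65
eef_pos: [604.2, -29.0, 217.9]
tcp_rot: [3.141, -0.001, 0.405]
contact_force: [1.3, -0.0, 1.5]
opening: -0.001
grasp_force: 1.2
```

Emit:
{"method": "apply_moves", "body": {
  "deltas": [
    {"claw": 1, "delta_pos": [2, 0, 0], "yaw": 0},
    {"claw": 1, "delta_pos": [1, 0, -3], "yaw": 0},
    {"claw": 1, "delta_pos": [0, 0, -5], "yaw": 0},
    {"claw": 1, "delta_pos": [0, 0, -5], "yaw": 0},
    {"claw": 1, "delta_pos": [-5, 0, 0], "yaw": -0.15},
    {"claw": 1, "delta_pos": [-5, 0, 0], "yaw": -0.15},
    {"claw": 1, "delta_pos": [-3, 0, 0], "yaw": -0.15},
    {"claw": 1, "delta_pos": [0, 0, 0], "yaw": 0}
  ]
}}

```text
clock: 10.65
eef_pos: [518.3, -83.4, 347.4]
tcp_rot: [-3.14, 0.001, 0.854]
contact_force: [-0.2, 0.1, 0.4]
opening: 0.002
grasp_force: 0.0
```

```bash
python3 -c "from look import *; look('g')"
```

```text
[518.3 -83.4 347.4] [-3.14e+00  1.00e-03  8.54e-01] 10.65
```

View pics/g.png

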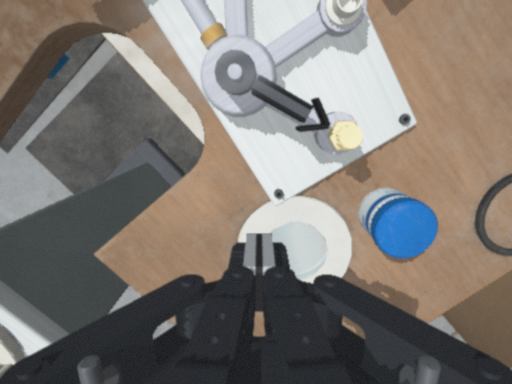

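The arm (hub (236,71), tip (328,126)) now lines up with the fitting at (347,135). Next a numeric check and the lever plan.

Run:
```python
from h import *
d=np.load("g.npz");P=d["P"];img=d["img"]
def m(u,v,k=1): return np.median(P[v-k:v+k+1,u-k:u+k+1].reshape(-1,3),0).round(1)
S=m(236,71,3);N=m(347,135,2)
a=lambda q,S:np.degrees(np.arctan2(q[1]-S[1],q[0]-S[0])).round(1)
b1=m(405,119);b2=m(279,194)
print(S,N,a(N,S),"plate",a(b1,b2))
M=(img.max(2)<75)&(P[...,2]>58)&(P[...,2]<80); M[200:]=0
n,L,st,c=cv2.connectedComponentsWithStats(M.astype(np.uint8))
for i in range(1,n):
  if st[i,4]>100:
    Q=P[L==i]; q=Q[:,:2]; dd=np.hypot(*(q-S[:2]).T); w=q[(dd>25)&(dd<68)]
    if len(w)>60:
      vx=cv2.fitLine(w.astype(np.float32),cv2.DIST_HUBER,0,.01,.01).ravel(); print(len(w),np.degrees(np.arctan2(vx[1],vx[0])),w.mean(0))
s=r.sense(); p=s["eef_pos"];psi=s["tcp_rot"][2]
def to(q,psi): d=np.array(q)-p[:2];c,s_=np.cos(psi),np.sin(psi);print(q,(c*d[0]+s_*d[1])/10,(s_*d[0]-c*d[1])/10)
C=np.array([593,153.5]);t=np.radians(165);u=np.array([np.cos(t),np.sin(t)]);n_=np.array([-u[1],u[0]])
to(C+50*u+38*n_,psi)
```

```text
[571.9   6.4  69.4] [609.  -91.9  69.9] -69.3 plate -8.9
176 -69.44643 [593.37545541 -37.11781186]
257 -69.262955 [581.65729    -38.71106806]
[534.86858497 129.73577086] 17.007307842997925 -12.8522895121988
```

The arm is at -69.35° against a target of about -69.2°, so the selector is done. Now the lever.

Emit:
{"method": "apply_moves", "body": {
  "deltas": [
    {"claw": 1, "delta_pos": [4.25, -3.2, 0], "yaw": 0},
    {"claw": 1, "delta_pos": [4.25, -3.2, 0], "yaw": 0},
    {"claw": 1, "delta_pos": [4.25, -3.2, 0], "yaw": 0},
    {"claw": 1, "delta_pos": [4.25, -3.2, 0], "yaw": 0},
    {"claw": 1, "delta_pos": [0, 0, 0], "yaw": -0.152},
    {"claw": 1, "delta_pos": [0, 0, 0], "yaw": -0.152},
    {"claw": 1, "delta_pos": [0, 0, 0], "yaw": -0.151},
    {"claw": 1, "delta_pos": [0, 0, 0], "yaw": 0}
  ]
}}

```text
clock: 11.7
eef_pos: [535.5, 130.5, 347.4]
tcp_rot: [-3.141, 0.0, 1.308]
contact_force: [0.8, 0.4, -0.4]
opening: -0.004
grasp_force: 0.0
```

Emit:
{"method": "apply_moves", "body": {
  "deltas": [
    {"claw": 1, "delta_pos": [0, 0, 4], "yaw": 0},
    {"claw": 1, "delta_pos": [0, 0, 4], "yaw": 0},
    {"claw": 1, "delta_pos": [0, 0, 3], "yaw": 0},
    {"claw": 1, "delta_pos": [0, 0, 1.5], "yaw": 0},
    {"claw": 1, "delta_pos": [0, 0, 0.5], "yaw": 0},
    {"claw": 1, "delta_pos": [0, 0, 0], "yaw": 0}
  ]
}}

```text
clock: 12.45
eef_pos: [535.6, 129.8, 218.2]
tcp_rot: [3.141, -0.0, 1.309]
contact_force: [0.4, -0.6, 0.4]
opening: 0.004
grasp_force: 0.0
```

Run:
```python
from arc import *
s=r.sense(); print(s["eef_pos"],s["tcp_rot"],s["contact_force"],s["qpos"])
plan((594,154),50,20,[165,159,153,147],-1)
```

```text
[535.55584033 129.77962967 218.1704889 ] [ 3.14100022e+00 -3.48805318e-04  1.30879546e+00] [ 0.39994503 -0.55163497  0.366773  ] [2.35014600e-01 4.87905445e-01 1.92715744e+00 3.63508590e-05
 7.25842704e-01 4.96988389e-01]
165 dpos cm 1.85 0.02 yaw -0.0
159 dpos cm 0.53 -0.18 yaw 0.105
153 dpos cm 0.53 -0.18 yaw 0.105
147 dpos cm 0.53 -0.18 yaw 0.105
```

Emit:
{"method": "apply_moves", "body": {
  "deltas": [
    {"claw": 1, "delta_pos": [0.9, 0, 0], "yaw": 0},
    {"claw": 1, "delta_pos": [0.95, 0, 0], "yaw": 0},
    {"claw": 1, "delta_pos": [0.53, -0.18, 0], "yaw": 0.105},
    {"claw": 1, "delta_pos": [0.53, -0.18, 0], "yaw": 0.105},
    {"claw": 1, "delta_pos": [0.53, -0.18, 0], "yaw": 0.105},
    {"claw": 1, "delta_pos": [0.53, -0.18, 0], "yaw": 0.105},
    {"claw": 1, "delta_pos": [0.53, -0.18, 0], "yaw": 0.105},
    {"claw": 1, "delta_pos": [0.53, -0.18, 0], "yaw": 0.105}
  ]
}}

```text
clock: 13.45
eef_pos: [546.3, 180.5, 218.1]
tcp_rot: [3.141, 0.0, 0.677]
contact_force: [-0.5, -2.9, 1.2]
opening: -0.001
grasp_force: 1.2
```

Emit:
{"method": "apply_moves", "body": {
  "deltas": [
    {"claw": 1, "delta_pos": [0.53, -0.18, 0], "yaw": 0.105},
    {"claw": 1, "delta_pos": [0.53, -0.18, 0], "yaw": 0.105},
    {"claw": 1, "delta_pos": [0.53, -0.18, 0], "yaw": 0.105},
    {"claw": 1, "delta_pos": [0.53, -0.18, 0], "yaw": 0.105},
    {"claw": 1, "delta_pos": [0.53, -0.18, 0], "yaw": 0.105},
    {"claw": 1, "delta_pos": [0, 0, 0], "yaw": 0}
  ]
}}

```text
clock: 14.2
eef_pos: [565.9, 200.5, 218.0]
tcp_rot: [-3.141, -0.001, 0.156]
contact_force: [0.9, -0.1, -0.3]
opening: -0.0
grasp_force: 0.0
```

Run:
```python
from arc import *
s=r.sense(); print(s["eef_pos"],s["tcp_rot"],s["contact_force"])
plan((594,154),50,20,[99,93,90,87,84,82,80,78],-1)
```

```text
[565.90115314 200.48848257 218.02995287] [-3.14139276e+00 -7.03998471e-04  1.55971236e-01] [ 0.89251062 -0.10342801 -0.26504906]
99 dpos cm 0.05 0.03 yaw -0.001
93 dpos cm 0.53 -0.18 yaw 0.105
90 dpos cm 0.26 -0.1 yaw 0.052
87 dpos cm 0.26 -0.1 yaw 0.052
84 dpos cm 0.26 -0.1 yaw 0.052
82 dpos cm 0.18 -0.07 yaw 0.035
80 dpos cm 0.18 -0.07 yaw 0.035
78 dpos cm 0.18 -0.07 yaw 0.035
```

Emit:
{"method": "apply_moves", "body": {
  "deltas": [
    {"claw": 1, "delta_pos": [0.53, -0.18, 0], "yaw": 0.105},
    {"claw": 1, "delta_pos": [0.26, -0.1, 0], "yaw": 0.052},
    {"claw": 1, "delta_pos": [0.26, -0.1, 0], "yaw": 0.052},
    {"claw": 1, "delta_pos": [0.26, -0.1, 0], "yaw": 0.052},
    {"claw": 1, "delta_pos": [0, 0, 0], "yaw": 0}
  ]
}}

```text
clock: 14.82
eef_pos: [578.4, 205.6, 217.8]
tcp_rot: [-3.141, -0.0, -0.104]
contact_force: [-1.3, 0.7, -0.3]
opening: 0.002
grasp_force: 0.6
```

Emit:
{"method": "apply_moves", "body": {
  "deltas": [
    {"claw": 1, "delta_pos": [0.18, -0.06, 0], "yaw": 0.035},
    {"claw": 1, "delta_pos": [0.1, 0, 0], "yaw": 0},
    {"claw": 1, "delta_pos": [0, 0, 0], "yaw": 0}
  ]
}}

```text
clock: 15.2
eef_pos: [581.4, 205.5, 217.7]
tcp_rot: [-3.142, -0.0, -0.141]
contact_force: [-1.4, 1.5, -0.2]
opening: 0.001
grasp_force: 1.0
```

Emit:
{"method": "apply_moves", "body": {
  "deltas": [
    {"claw": 1, "delta_pos": [0.1, 0, 0], "yaw": 0},
    {"claw": 1, "delta_pos": [0, 0, 0], "yaw": 0}
  ]
}}

```text
clock: 15.45
eef_pos: [582.3, 205.4, 217.7]
tcp_rot: [-3.142, -0.0, -0.141]
contact_force: [-2.4, 2.5, 0.7]
opening: -0.001
grasp_force: 1.2
```

Emit:
{"method": "apply_moves", "body": {
  "deltas": [
    {"claw": 1, "delta_pos": [0.1, 0, 0], "yaw": 0},
    {"claw": 1, "delta_pos": [0.1, 0, 0], "yaw": 0},
    {"claw": 1, "delta_pos": [0, 0, 0], "yaw": 0}
  ]
}}

```text
clock: 15.82
eef_pos: [583.4, 205.3, 217.6]
tcp_rot: [3.141, 0.003, -0.141]
contact_force: [-7.6, 4.6, 4.5]
opening: -0.004
grasp_force: 4.1
```

Emit:
{"method": "apply_moves", "body": {
  "deltas": [
    {"claw": 1, "delta_pos": [0.1, 0, 0], "yaw": 0},
    {"claw": 1, "delta_pos": [0, 0, 0], "yaw": 0}
  ]
}}

```text
clock: 16.08
eef_pos: [583.7, 205.2, 217.6]
tcp_rot: [3.141, 0.004, -0.142]
contact_force: [-12.1, 4.9, 7.5]
opening: 0.002
grasp_force: 6.0
```

Force is rising with no further motion, so the lever is at its stop. I'll back off and check everything.

Emit:
{"method": "apply_moves", "body": {
  "deltas": [
    {"claw": 1, "delta_pos": [-2, 0, 0], "yaw": 0},
    {"claw": 1, "delta_pos": [-2, 0, 0], "yaw": 0},
    {"claw": 1, "delta_pos": [0, 0, -5], "yaw": 0},
    {"claw": 1, "delta_pos": [0, 0, -5], "yaw": 0},
    {"claw": 1, "delta_pos": [0, 0, -5], "yaw": 0},
    {"claw": 1, "delta_pos": [-3, -5, 0], "yaw": 0},
    {"claw": 1, "delta_pos": [-3, -5, 0], "yaw": 0},
    {"claw": 1, "delta_pos": [-2, -5, 0], "yaw": 0}
  ]
}}

```text
clock: 17.08
eef_pos: [487.0, 371.6, 368.3]
tcp_rot: [-3.141, -0.002, -0.141]
contact_force: [1.6, 0.9, -0.5]
opening: 0.001
grasp_force: 0.0
```

Emit:
{"method": "apply_moves", "body": {
  "deltas": [
    {"claw": 1, "delta_pos": [-3, -5, 0], "yaw": 0},
    {"claw": 1, "delta_pos": [-3, -5, 0], "yaw": 0},
    {"claw": 1, "delta_pos": [-3, -5, 0], "yaw": 0},
    {"claw": 1, "delta_pos": [-3, -5, 0], "yaw": 0},
    {"claw": 1, "delta_pos": [0, 0, 0], "yaw": 0}
  ]
}}

```text
clock: 17.7
eef_pos: [395.2, 588.5, 367.5]
tcp_rot: [-3.14, -0.001, -0.137]
contact_force: [0.3, 0.3, -0.4]
opening: -0.0
grasp_force: 0.0
```

Run:
```python
from h import *
s=r.sense(); print(s["eef_pos"],s["clock"],s["contact_force"])
g=r.grab_frame("top"); img=g["img"]; P=pts(g)
cv2.imwrite("pics/k.png",cv2.resize(img[125:275,165:425],(780,450),interpolation=cv2.INTER_CUBIC))
M=(img.max(2)<75)&(P[...,2]>45)&(P[...,2]<80)
n,L,st,c=cv2.connectedComponentsWithStats(M.astype(np.uint8))
for i in range(1,n):
  if st[i,4]>100:
    q=P[L==i][:,:2]; v=cv2.fitLine(q.astype(np.float32),cv2.DIST_HUBER,0,.01,.01).ravel(); print(st[i],np.degrees(np.arctan2(v[1],v[0])),q.mean(0))
```

```text
[395.23281072 588.51556414 367.47331269] 17.7 [ 0.26437446  0.25856924 -0.35806475]
[  0 120  22  76 883] 12.8056 [672.26466646 566.79865996]
[167 203  54  24 539] 79.59165 [596.51129032 185.86801206]
[278 215  52  28 512] -66.53878 [578.75549514 -24.07846247]
```

View pics/k.png

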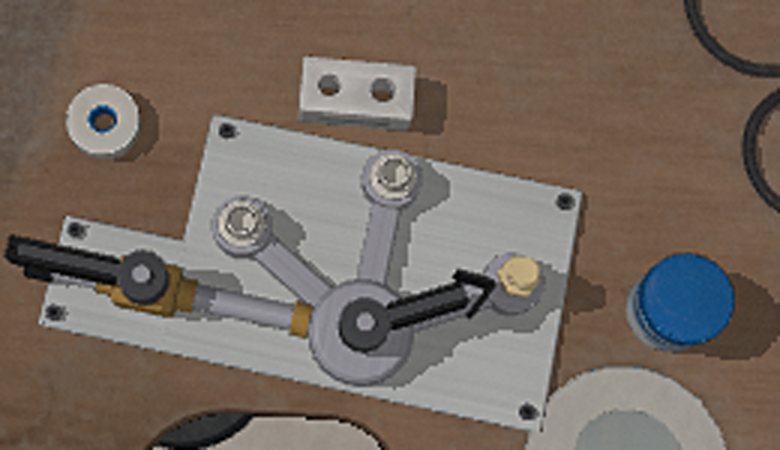

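Lever lies in line with the pipe, the selector points at the fitting, and the loose things are unmoved. The top view suggests the selector may be a degree or two off, so I'll check with one magnified crop.

Run:
```python
from h import *
g=r.grab_frame("top"); w=r.grab_frame("top")["img"]; np.savez("top2.npz",P=pts(g),img=g["img"])
a=cv2.resize(g["img"][200:250,270:350],(800,500),interpolation=cv2.INTER_LANCZOS4)
a=np.clip(a.astype(float)*1.6,0,255).astype(np.uint8); cv2.imwrite("pics/l.png",a)
```

```text
(no output)
```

View pics/l.png

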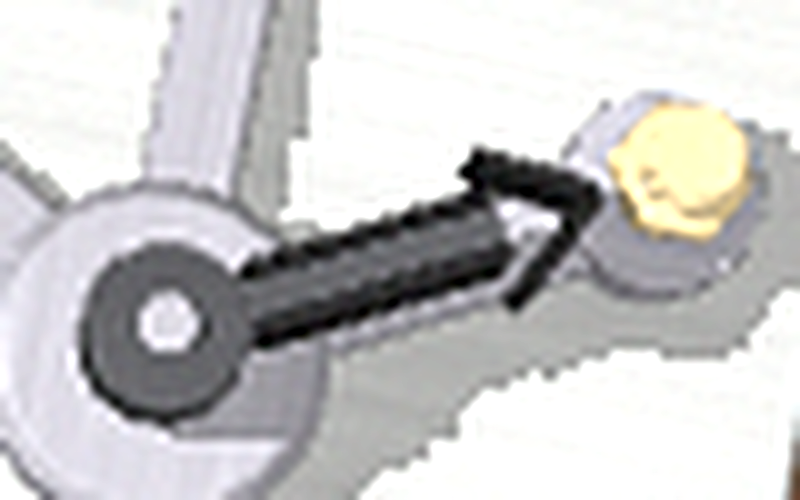

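The magnified crop shows hub bolt (168,322), arrow tip (600,190) and fitting top (700,145). That puts the arm within about 1.5° in this view and within about 0.3° in the wrist view, which is good enough. Handing in.

```bash
python3 -c "
from rig import r
print(r.sign_off())"
```

```text
the job is handed in; nothing more can be done
None
```

The job is handed in: the selector arm points at the threaded fitting (within about 1.5° by the cameras), the supply lever was then pushed to its open stop in line with the pipe, and the loose things were left where they were.

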